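# Clamp the specimen and hold the loupe at its focal height

### The job

First push the ball-ended clamp lever on the specimen block fully down, so that the specimen disc is clamped. Then pick up the loupe by its handle and hold it level and centred over the specimen, with its lens ring at the same height as the white collar on the block's post. The job finishes while the gripper is still holding the loupe steady there, touching nothing else with it; leave the collar, the specimen disc and everything else on the bench where they are.

Things in the scene. Friction and masses are not known exactly. Their poses are not given: they have to be found in the camera images.
- block: Black specimen block, 100 (x) x 150 (y) x 30 mm high, fixed to the bench; origin at the centre of its underside, z up. In its frame: round pocket for the specimen at x = y = 0; lever hinge along the +x edge, between two lugs at y = +-32 mm, 48 mm high; an 8 mm steel post at x = +34, y = +62 mm, its top 160 mm above the bench, carries the collar.
- clamp_lever (a joint): Clamp lever: aluminium U frame 52 mm wide, 6 mm thick, then an 8 mm round stem and a 20 mm black ball at the end, 124 mm from the hinge. Value = angle above level: 0 fully shut (end stop; level, pointing to the block's -x, frame over the specimen's rims), 1.5 almost upright (end stop). It stays where left (hinge friction 0.08 N m, under 1 N at the ball). Starts open, 0.8 to 1.35.
- lever_ball (a point): Centre of the lever's 20 mm ball. With the lever shut it is 39 mm above the bench at x = -82, y = 0 mm in the block's frame, clear of the block's edge.
- clamp_hinge (a point): Point on the hinge axis in the lever's middle plane: x = +42, y = 0 mm, 39 mm high in the block's frame; the hinge axis is the block's y.
- specimen: Resin disc with a beetle, 44 mm across and 12 mm thick, loose in the block's pocket (8 mm deep); origin at the centre of its underside, 22 mm above the bench; its top is 34 mm above the bench.
- focus_mark (a point): Centre of the white collar (24 mm across, 10 mm thick) on the block's post: it marks the focal height, between 95 and 140 mm above the bench. The collar can slide on the post if knocked.
- loupe: Loupe lying flat on the bench, 155 mm long, about 80 g: black handle of rectangular section, 90 long (x) x 16 wide (y) x 18 mm high, and a steel lens ring, 60 mm outside, 10 mm thick, at the +x end. Origin at the centre of the handle's underside; x points from the handle to the lens, z up. Centre of mass about 15 mm from the origin towards the lens.
- lens_center (a point): Centre of the lens and of its ring's thickness: x = +80 mm and 9 mm above the underside of the handle in the loupe's frame.
- petri_dish: Bystander, leave alone: closed petri dish, 60 mm across, 14 mm high; origin at the centre of its underside.
- vial: Bystander, leave alone: small jar 28 mm across, 55 mm high; origin at the centre of its underside.
- beaker: Bystander, leave alone: empty glass beaker, 68 mm across, 85 mm high; origin at the centre of its underside.
- slide_box: Bystander, leave alone: flat wooden slide box 100 x 170 x 35 mm; origin at the centre of its underside.
- notebook: Bystander, leave alone: closed grey notebook 210 x 150 x 12 mm; origin at the centre of its underside.
- tweezers: Bystander, leave alone: steel tweezers 110 mm long, 7 mm high; origin at the centre of its underside.
- stain_bottle: Bystander, leave alone: amber bottle 44 mm across, 95 mm high; origin at the centre of its underside.
Things that resemble listed ones, but are neither listed nor needed, are in the scene too. Of the things that look like the loupe, the smaller one is meant. Leave any yellow look-alike of the specimen alone.

How it is judged (in metres and radians):
On the way, in this order (a step that is already met when the one before it is completed fails the run):
1. the clamp lever is pushed fully shut, the loupe still on the bench (value of joint clamp_lever below 0.08 rad and height (world z) of lens_center below 0.03 m), for 0.2 s.
2. the loupe is lifted off the bench in the gripper (value of joint clamp_lever below 0.08 rad and height (world z) of loupe above 0.04 m and contact force between the fingers and loupe above 0.5 N), for 0.2 s.
At the end, for the whole second after the job is handed in: For the last second the gripper holds the loupe still (under 30 mm/s), level within 0.12 rad, lens centre within 12 mm of the specimen centre in plan and 8 mm of the collar in height, not touching the block; the lever is below 0.08 rad and the specimen in its pocket (value of joint clamp_lever below 0.08 rad and horizontal distance between lens_center and specimen below 0.012 m and z of lens_center in the frame of focus_mark between -0.008 and 0.008 m and angle between loupe's own z axis and vertical below 0.12 rad and linear speed of loupe below 0.03 m/s and contact force between the fingers and loupe above 0.5 N and contact force between loupe and block below 0.1 N and horizontal distance between specimen and block below 0.005 m and z of specimen in the frame of block below 0.026 m); the arm keeps its last pose, push and grip.
It fails at once if the collar is shifted by more than 4 mm (distance of focus_mark from where it was at the start of the episode above 0.004 m).
It fails at once if the specimen is shifted by more than 8 mm (distance of specimen from where it was at the start of the episode above 0.008 m).
It fails at once if a bystander is shifted by more than 20 mm (distance of any of petri_dish, vial, beaker, slide_box, notebook, tweezers, stain_bottle from where it was at the start of the episode above 0.02 m).
It also fails if it takes over 58 s, if anything falls off the work surface, if the arm or the gripper's body presses on something with over 40 N, if the wrist force passes 120 N, or if a joint passes its speed limit or range.

### The arm

A 6-joint arm with a two-finger parallel gripper is mounted at the origin on the work surface. World frame = base frame: x ahead of the robot, y to its left, z up, the work surface at z = 0. Lengths are in m, angles in degrees, forces in N, time in s.
With the tool pointing down it reaches from about 0.375 to 0.9 m from the base axis. Payload 3.1 kg.
Tool frame: the origin (TCP) lies midway between the tips of the shut fingers; the grasp point (between the pads) lies 19 mm behind it; z points along the fingers, y is the line along which they close (so a half turn about z gives the same grasp; the last joint's range is limited). The gripper opens to 85 mm and grips with 20 to 120 N. Pads are 22 mm wide; open, the fingers measure 114 mm over their backs; the gripper's body (76 mm by 85 mm) begins 54 mm behind the grasp point. The pads swing forward as they close: fully open they stand 13 mm farther back than shut.
Start: joints at [-82.305, 30.224, 82.088, -0, 67.689, -10.227], TCP at [0.192, -0.595, 0.192] pointing down, gripper open.
Joint ranges: [-176.69, 176.69], [-43.24, 126.21], [12.49, 139.97], [-82, 262], [0, 151.66], [-163.58, 163.58]. Speed limits (degrees/s): [159.86, 159.86, 180, 180, 180, 180].

### API

Orientations are given as a 3x3 rotation matrix whose columns are the frame's x, y, z axes.
In Python, from plant import * gives the robot as it stands.
- The arm moves only by the tool jog_arm, never from a script. Its argument "commands" is a list that holds one entry, the list of rows, each a list of 6 numbers: the shift along the world's x, y, z in units of 0.03 m (1.0 is 0.03 m), then the turn, a rotation vector about the world's x, y, z in units of 0.08 rad (1.0 is 0.08 rad). In form: [[[dx, dy, dz, ax, ay, az], ...]]. A call has 1 to 5 rows; each row shifts and turns the commanded pose from where the row before left it; what a row does not reach is not made up. A row lasts 1/10 s, in which the tool goes at most 50 mm and 8.59 degrees, less where a joint would pass 70% of its speed; a pose out of reach is approached as far as the arm can. A call with a number of a shift or a turn outside -1 to 1 is refused whole. A call with a gripper value outside its range is refused whole. "fingers" is the closure, from -1 (fully open) to 1 (shut), set as the call begins (left out, the last holds). The fingers move at their own pace and stop on an object; "squeeze" is the grip in N (left out, the last holds). Time passes only in rows, so rows that do not move let the fingers close. It gives the time, the measured TCP pose, the force, the opening and the grip force at its end, in the units of the state.
- read_state(): the state, without advancing time (a new reading comes with each control period).
- read_camera(name): name is "side" or "top"; returns the picture (384x512x3 uint8, red, green, blue); there is no depth.
- camera_model(name): a dict with "mtx" (3x3 intrinsics, pixels), "R" (3x3) and "t" (3): a world point X has camera coordinates R X + t. Camera axes: x right, y down, z forward; pixel columns grow to the right and rows downward; lengths in m; the calibration is good to about 2 mm. A picture is of the moment at which its call begins. camera_model takes no time and is no camera call.
- sign_off(): hands the job in; it is judged then, once.
The state is a dict: "clock": time; "joint_positions": joint angles; "dq": joint speeds; "tau": joint torques, N m; "tool_pos": TCP position; "tool_rot": TCP orientation; "ft_force": force on the tool from outside, world axes, zero at the start; "moment": the same for the moment, N m; "gripper_width": finger opening in m; "grip_force": force on a finger pad.
Only numpy, scipy, OpenCV 4.12 (cv2) and the standard library are available. Lean on these libraries where they do the work, as an engineer would, in place of code of your own. Each camera call takes 0.05 s, during which the arm holds its last target. There are 200 camera calls.

## Working session

There is one attempt and no reset: what is moved stays moved. The work goes in short steps, Python scripts to look and compute and a tool call to move; the robot and the scene stay as the last step left them, time stands still between calls to the robot, and variables do not carry over. Pictures are saved under pics/ and viewed, at most 10 in all, crops included, and the job is handed in when it is done.

Besides the shell and the picture viewer there is one more tool, called after ">>>" as name(argument=value, ...) on one line, values as JSON. jog_arm: Moves the arm, as the interface text tells. Shifts and turns lie within -1 to 1; 1 stands for 0.03 m of shift or 0.08 rad of turn. Its arguments: {"type":"object","properties":{"commands":{"type":"array"},"fingers":{"type":"number"},"squeeze":{"type":"number"}},"required":["commands"]}

```bash
mkdir -p pics
python3 - <<'E'
from plant import *
import cv2,numpy as np
for n in("top","side"):
    im=read_camera(n); cv2.imwrite(f"pics/{n}0.png",cv2.resize(im[:,:,::-1],(800,600),interpolation=cv2.INTER_CUBIC)); np.save(f"pics/{n}0.npy",im)
    m=camera_model(n); print(n,m["mtx"],m["R"],m["t"],-np.array(m["R"]).T@m["t"])
s=read_state();print(s)
E
```

```text
top [[364.91023707   0.         260.45905606]
 [  0.         364.91023707 190.08829762]
 [  0.           0.           1.        ]] [[ 0.02105683 -0.99973531 -0.00926928]
 [-0.9988624  -0.02063988 -0.04298718]
 [ 0.04278448  0.0101639  -0.99903262]] [0.01161033 0.54567441 1.05952613] [0.4994779  0.01210099 1.08206579]
side [[363.74240862   0.         257.14321575]
 [  0.         363.74240862 188.51853369]
 [  0.           0.           1.        ]] [[-0.97624916 -0.2150363   0.02639999]
 [-0.13333966  0.50032135 -0.855511  ]
 [ 0.17075744 -0.83871207 -0.51711117]] [0.54859455 0.14268986 1.02077394] [0.38028644 0.90271238 0.63544346]
{'clock': 0.1, 'joint_positions': array([-8.23046895e+01,  3.02741555e+01,  8.21481734e+01, -2.24000270e-03,
        6.76884849e+01, -1.02271492e+01]), 'dq': array([-0.02408181, -0.08128236, -0.14538561,  0.01773083,  0.02617872,
       -0.02104732]), 'tau': array([-5.35605359e-04, -4.43305600e+01, -1.78586376e+01, -1.96919432e-04,
        3.92221511e-03,  6.01101206e-06]), 'tool_pos': array([ 0.19225268, -0.59395386,  0.19103084]), 'tool_rot': array([[ 9.51469315e-01,  3.07743489e-01, -2.94823873e-04],
       [ 3.07743476e-01, -9.51467444e-01,  1.91180396e-03],
       [ 3.07829905e-04, -1.90975293e-03, -9.99998129e-01]]), 'ft_force': array([ 0.10342228, -0.27903716,  0.68949474]), 'moment': array([-0.00172861, -0.00966347, -0.00679204]), 'grip_force': 0.0, 'gripper_width': 0.08566784476173148}
```

View pics/top0.png

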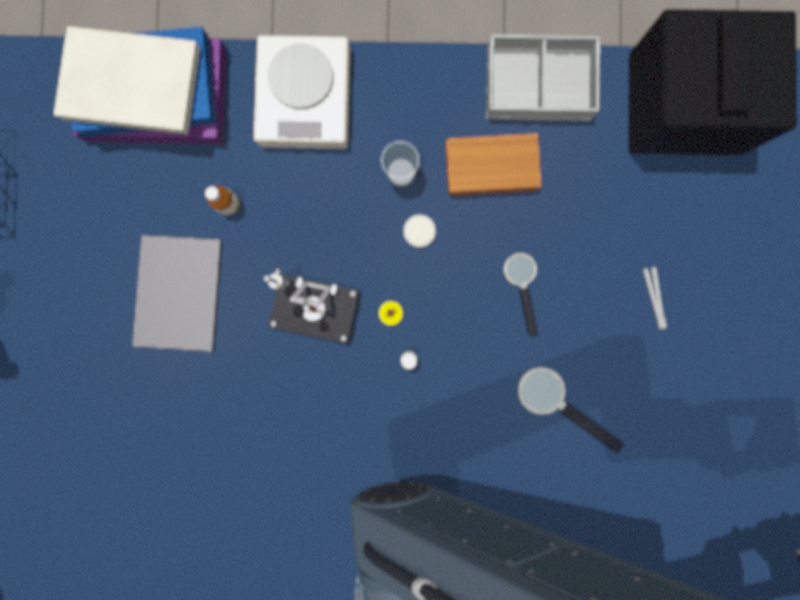

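View pics/side0.png

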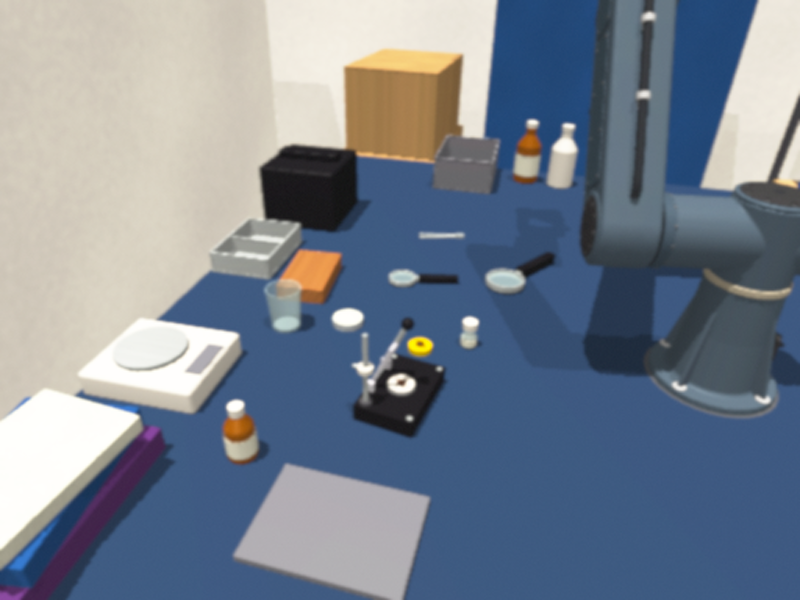

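The top view has two loupes: a small one (lens 520,270, handle end 532,333) and a larger one (lens 542,390, handle end 620,448). The small one is meant. The block is at about (315,310), with its post at the upper left (275,280). The yellow disc at (391,313) is the look-alike to leave alone. Next I'll enlarge the crops.

Run:
```python
import cv2,numpy as np
def crop(n,x,y,w,h,k):
    im=np.load(f"pics/{n}0.npy")[y:y+h,x:x+w,::-1]
    im=cv2.resize(im,None,fx=k,fy=k,interpolation=cv2.INTER_CUBIC)
    for i in range(0,w,10):
        cv2.putText(im,str(x+i),(i*k,9),0,.33,(0,255,255),1); cv2.line(im,(i*k,10),(i*k,14),(0,255,255))
    for i in range(0,h,10): cv2.putText(im,str(y+i),(0,i*k+4),0,.33,(0,255,255),1)
    return im
a=crop("top",162,165,76,60,9);cv2.imwrite("pics/c1.png",a)
cv2.imwrite("pics/c2.png",crop("side",220,198,70,86,6))
cv2.imwrite("pics/c3.png",np.hstack([crop("top",315,155,40,65,9),crop("side",240,165,60,30,6).repeat(1,0) if 0 else cv2.copyMakeBorder(crop("side",240,165,60,30,7),0,585-210,0,0,cv2.BORDER_CONSTANT)]))
```

```text
(no output)
```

View pics/c1.png

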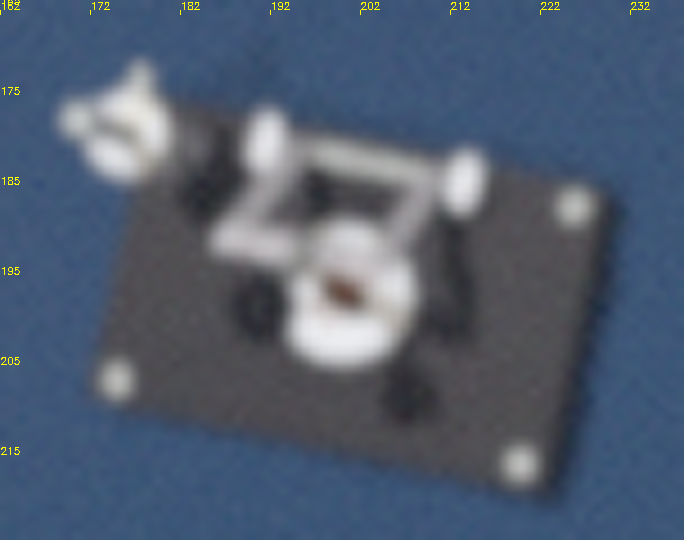

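View pics/c2.png

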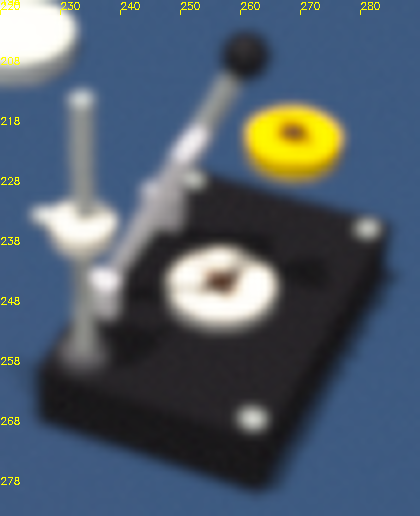

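View pics/c3.png

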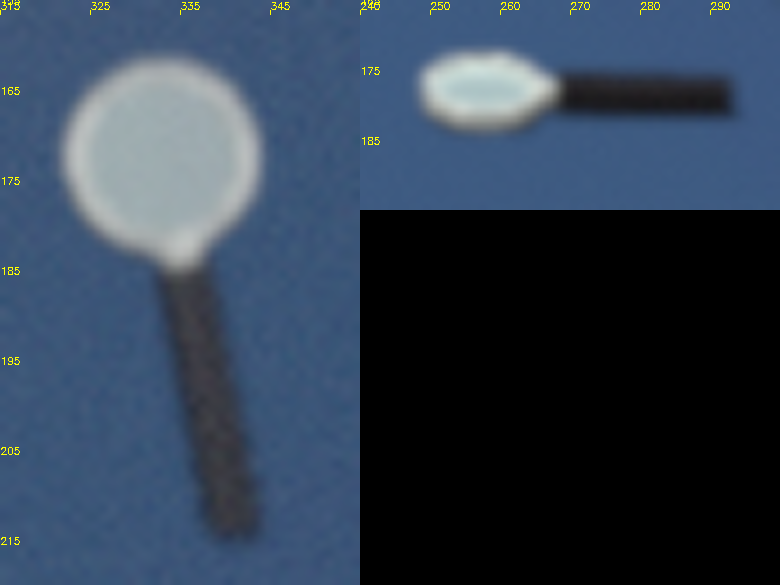

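```bash
cat > h.py <<'E'
from plant import *
import numpy as np
from scipy.optimize import least_squares
C={n:{k:np.array(v) for k,v in camera_model(n).items()} for n in("top","side")}
def proj(n,X):
    c=C[n];p=c["mtx"]@(c["R"]@np.array(X)+c["t"]);return p[:2]/p[2]
def ray(n,uv,z):
    c=C[n];d=c["R"].T@np.linalg.solve(c["mtx"],[*uv,1]);o=-c["R"].T@c["t"];return o+d*(z-o[2])/d[2]
def tri(a,b):
    r=least_squares(lambda X:np.r_[proj("top",X)-a,proj("side",X)-b],[.45,.1,.05]);return r.x,r.fun
def B(p,v): # block frame->world
    x,y,t=p[:3];c,s=np.cos(t),np.sin(t);return np.array([x+c*v[0]-s*v[1],y+s*v[0]+c*v[1],v[2]])
E
python3 - <<'E'
from h import *
np.set_printoptions(precision=4,suppress=True)
T=lambda x,y:(162+x/9,165+y/9)
S=lambda x,y:(220+x/6,198+y/6)
def f(p):
    r=[]
    a,b,zc,th=p[3:7]
    for sx,sy,t,s in((-1,1,T(116,382),S(252,418)),(-1,-1,T(520,465),S(367,228)),(1,-1,T(575,207),S(193,180))):
        X=B(p,(sx*a,sy*b,.031)); r+=[proj("top",X)-t,proj("side",X)-s]
    X=B(p,(0,0,.034)); r+=[proj("top",X)-T(352,302),proj("side",X)-S(222,287)]
    r+=[proj("top",B(p,(.034,.062,.16)))-T(136,72)] if 0 else []
    r+=[proj("side",B(p,(.034,.062,.16)))-S(82,94)]
    r+=[proj("side",B(p,(.034,.062,zc)))-S(83,225)]
    r+=[proj("top",B(p,(.034,.062,zc)))-T(128,134)]
    r+=[proj("side",B(p,(.042-.124*np.cos(th),0,.039+.124*np.sin(th))))-S(245,55)]
    return np.concatenate(r)
r=least_squares(f,[.4,.15,0,.04,.06,.12,1.])
print(r.x,np.degrees(r.x[2]));print(r.fun.reshape(-1,2))
p=r.x;th=p[6]
print("ball",B(p,(.042-.124*np.cos(th),0,.039+.124*np.sin(th))),proj("top",B(p,(.042-.124*np.cos(th),0,.039+.124*np.sin(th)))))
print("shut ball",B(p,(-.082,0,.039)))
print("collar",tri(T(128,134),S(83,225)))
L=lambda x,y:(315+x/9,155+y/9); M=lambda x,y:(240+(x-360)/7,165+y/7)
print(ray("top",L(162,157),.012),ray("side",M(487,90),.012))
print("end",ray("top",L(233,533),.012),ray("side",M(733,95),.009))
E
```

```text
[ 0.5196  0.1972 -0.1894  0.0422  0.0662  0.0966  1.163 ] -10.853814639364199
[[-0.5763 -0.4459]
 [ 0.3816 -0.6901]
 [-0.6792 -0.0453]
 [ 0.3187 -0.745 ]
 [-0.547  -0.0399]
 [ 0.2843 -0.9915]
 [-1.4545 -1.1045]
 [ 0.0935 -1.1767]
 [ 0.2769 -0.2091]
 [ 0.2875  0.0508]
 [-0.2025  0.0055]
 [ 0.3575 -0.5411]]
ball [0.5125 0.1986 0.1528] [190.8631 199.1386]
shut ball [0.439  0.2126 0.039 ]
collar (array([0.5651, 0.2513, 0.0963]), array([-0.0268, -0.1583,  0.1383,  0.0184]))
[ 0.6015 -0.1889  0.012 ] [ 0.5982 -0.1795  0.012 ]
end [ 0.4796 -0.2134  0.012 ] [ 0.479  -0.2119  0.009 ]
```

The block is at (0.520, 0.197) with yaw −10.9°, the lever is at 1.16 rad, and the collar is about 0.097 m high. The small loupe's lens is at (0.60, −0.19) with yaw about 11.4°. First I'll move behind the lever ball.

>>> jog_arm(commands=[[[0.3,0.7,0.4,0,0,-0.7],[0.42,0.93,0.4,0,0,-0.7],[0.42,0.93,0.2,0,0,-0.7],[0.42,0.93,0,0,0,-0.7],[0.42,0.93,0,0,0,-0.7]]], fingers=1, squeeze=40)

```text
clock: 0.6
tool_pos: [0.252, -0.4607, 0.2218]
tool_rot: [[1.0, 0.03, -0.0], [0.03, -1.0, 0.0], [0.0, -0.0, -1.0]]
ft_force: [0.5, -0.3, 0.1]
gripper_width: 0.0123
grip_force: 0.0
```

>>> jog_arm(commands=[[[0.42,0.93,0,0,0,-0.7],[0.42,0.93,0,0,0,-0.7],[0.42,0.93,0,0,0,-0.7],[0.42,0.93,0,0,0,-0.66],[0.42,0.93,0,0,0,0]]])

```text
clock: 1.1
tool_pos: [0.3149, -0.3211, 0.2217]
tool_rot: [[0.982, -0.188, -0.0], [-0.188, -0.982, 0.001], [-0.0, -0.001, -1.0]]
ft_force: [0.4, 0.3, 0.0]
gripper_width: -0.0001
grip_force: 0.0
```

>>> jog_arm(commands=[[[0.42,0.93,0,0,0,0],[0.42,0.93,0,0,0,0],[0.42,0.93,0,0,0,0],[0.42,0.93,0,0,0,0],[0.42,0.93,0,0,0,0]]])

```text
clock: 1.6
tool_pos: [0.3778, -0.1817, 0.2217]
tool_rot: [[0.982, -0.187, -0.0], [-0.187, -0.982, 0.0], [-0.0, -0.0, -1.0]]
ft_force: [0.2, -0.4, -0.5]
gripper_width: 0.0001
grip_force: 0.0
```

>>> jog_arm(commands=[[[0.42,0.93,0,0,0,0],[0.42,0.93,0,0,0,0],[0.42,0.93,0,0,0,0],[0.42,0.93,0,0,0,0],[0.42,0.93,0,0,0,0]]])

```text
clock: 2.1
tool_pos: [0.4408, -0.0422, 0.2217]
tool_rot: [[0.982, -0.187, -0.001], [-0.187, -0.982, 0.0], [-0.001, -0.0, -1.0]]
ft_force: [0.6, -1.2, 0.2]
gripper_width: 0.0001
grip_force: 0.0
```

>>> jog_arm(commands=[[[0.6,0.87,0,0,0,0],[0.6,0.87,0,0,0,0],[0.6,0.87,0,0,0,0],[0.6,0.87,0,0,0,0],[0.6,0.87,0,0,0,0]]])

```text
clock: 2.6
tool_pos: [0.531, 0.0882, 0.2215]
tool_rot: [[0.982, -0.187, -0.001], [-0.187, -0.982, -0.0], [-0.001, 0.0, -1.0]]
ft_force: [0.3, -0.1, 0.8]
gripper_width: 0.0
grip_force: 0.0
```

>>> jog_arm(commands=[[[0.47,0.87,0,0,0,0],[0,0.87,0,0,0,0],[0,0.87,0,0,0,0],[0,0.85,0,0,0,0],[0,0,0,0,0,0]]])

```text
clock: 3.1
tool_pos: [0.5442, 0.1935, 0.2214]
tool_rot: [[0.983, -0.184, -0.001], [-0.184, -0.983, 0.001], [-0.001, -0.001, -1.0]]
ft_force: [0.6, -0.2, -0.2]
gripper_width: 0.0
grip_force: 0.0
```

Run:
```python
from h import *
import cv2
print(read_state()["tool_pos"])
a=read_camera("top")[150:230,140:240,::-1];b=read_camera("side")[170:290,200:300,::-1]
cv2.imwrite("pics/d1.png",np.hstack([cv2.resize(a,(400,480),interpolation=2)*0+cv2.copyMakeBorder(cv2.resize(a,(400,320),interpolation=2),0,160,0,0,0),cv2.resize(b,(400,480),interpolation=2)]))
```

```text
[0.54419288 0.19348635 0.22138254]
```

View pics/d1.png

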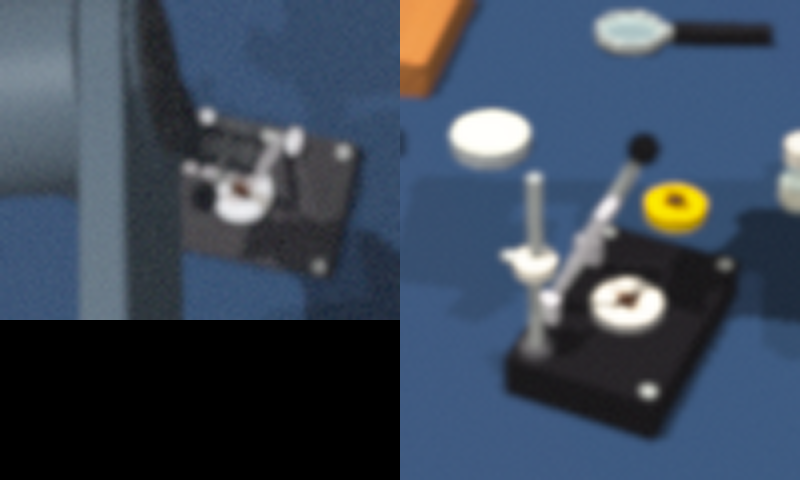

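Run:
```python
from h import *
import cv2
print(proj("side",[.544,.1935,.2214]),proj("side",[.5125,.1986,.1528]),proj("top",[.544,.1935,.2214]))
b=read_camera("side");cv2.imwrite("pics/d2.png",b[:,:,::-1])
```

```text
[249.21127185 178.76315065] [261.18857589 206.6465443 ] [187.59557927 185.34811917]
```

View pics/d2.png

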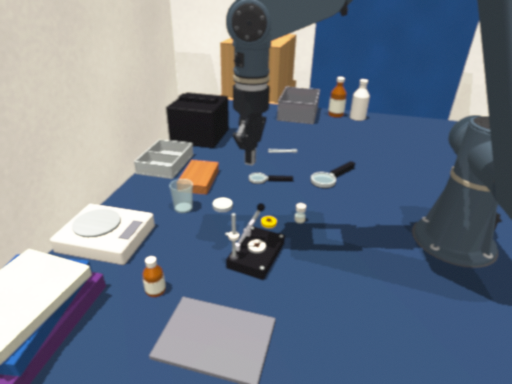

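Run:
```python
from h import *
import cv2
print("base",proj("side",[0,0,0]),proj("side",[0,0,.1]))
b=read_camera("side")[90:210,200:320,::-1].copy()
k=5;b=cv2.resize(b,None,fx=k,fy=k,interpolation=2)
for d in(0,.019,.073,.15):
    p=(proj("side",[.544,.1935,.2214+d])-[200,90])*k;cv2.drawMarker(b,(int(p[0]),int(p[1])),(0,0,255),0,12);cv2.putText(b,str(d),(int(p[0])+8,int(p[1])),0,.4,(0,255,255))
cv2.imwrite("pics/d3.png",cv2.convertScaleAbs(b,alpha=1.5,beta=20))
```

```text
base [452.62930249 239.36461411] [464.05176479 209.96584347]
```

View pics/d3.png

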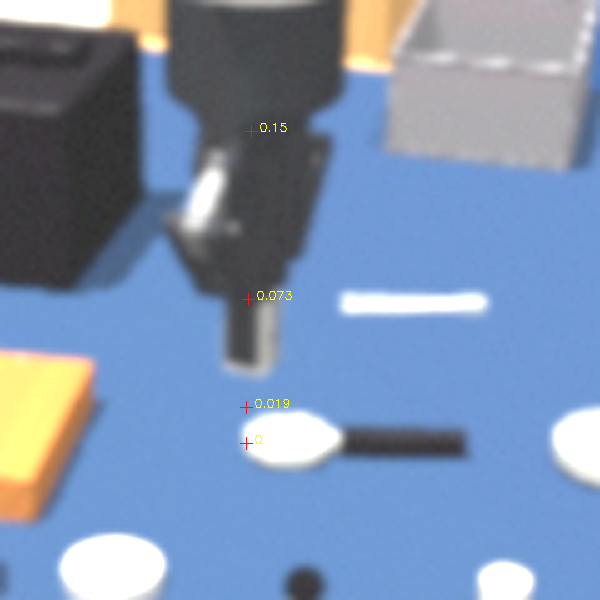

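Run:
```python
from h import *
s=read_state();print(s["joint_positions"],s["tool_pos"])
a=read_camera("top").astype(int);o=np.load("pics/top0.npy").astype(int)
d=np.abs(a-o).sum(2);m=a.sum(2)
for z in(.2214,.2614,.30,.34):print(z,proj("top",[.544,.1935,z]))
for z in(.2214,):print("y shifted",proj("top",[.56,.125,z]),proj("top",[.56,.125,.3]))
for r in range(140,220,3):print(r,''.join(('#' if m[r,c]<130 else '+') if d[r,c]>60 else '.' for c in range(130,240,1)))
```

```text
[ 8.14937710e+00  2.46007373e+01  8.71448882e+01 -2.80663580e-02
  6.82964775e+01  1.08960199e+02] [0.54465682 0.18997289 0.22162784]
0.2214 [187.59557927 185.34811917]
0.2614 [183.89603823 184.35630046]
0.3 [179.96889273 183.30346273]
0.34 [175.47042838 182.09745878]
y shifted [216.67466123 179.19221424] [211.95648621 176.53178517]
140 ..............................................................................................................
143 ............................................++++..............................................................
146 ............................................+.+++++...........................................................
149 ..................................+++++.......+++##+..........................................................
152 ...............+...+...+.++++....++++++++.....+++##+++........................................................
155 +++++++++++.+++++++++++++++++....++++++++.....++++##+++.......................................................
158 ++++++++++.++++++++++++++++++....+++++++++....+++#####+................
[... 1639 characters left out ...]
..........
203 ................................++++++++++...++++++.++++......................................................
206 .................................+++++++++.+++++++++++++..................+.....++++++++++++++#...............
209 .................................+++++++++..++++++++.++++........................++++++#++++++#...+++++++++...
212 ................................++++++++++..+++++++++++..................+++.++++++++++++++++#....++++++++++++
215 ................................++++++++++..+++++++++++++........................+++#++++++++....+++++++++++++
218 ................................++++++++++..+++++++++++++............................++++++++....+++++#+++++++
```

>>> jog_arm(commands=[[[0,0,-0.7,0,0,0],[0,0,-0.7,0,0,0],[0,0,-0.8,0,0,0],[0,0.05,-0.7,0,0,0],[0,0,0,0,0,0]]])

```text
clock: 3.85
tool_pos: [0.5425, 0.1908, 0.1322]
tool_rot: [[0.982, -0.188, -0.007], [-0.188, -0.982, -0.001], [-0.006, 0.002, -1.0]]
ft_force: [-0.2, -0.3, 0.0]
gripper_width: 0.0003
grip_force: 0.0
```

Run:
```python
from h import *
import cv2
t=read_state()["tool_pos"];print(t,read_state()["ft_force"])
x0,y0=205,130
b=read_camera("side")[y0:y0+130,x0:x0+100,::-1].copy()
k=4.6;b=cv2.resize(b,None,fx=k,fy=k,interpolation=2)
for d in(0,.019,.04,.073):
    p=(proj("side",t+[0,0,d])-[x0,y0])*k;cv2.drawMarker(b,(int(p[0]),int(p[1])),(0,0,255),0,8);cv2.putText(b,str(d),(int(p[0])-50,int(p[1])),0,.4,(0,255,255))
cv2.imwrite("pics/d4.png",cv2.convertScaleAbs(b,alpha=1.5,beta=20))
```

```text
[0.54249322 0.19083263 0.13219733] [-0.23244818 -0.27056973  0.01708225]
```

View pics/d4.png

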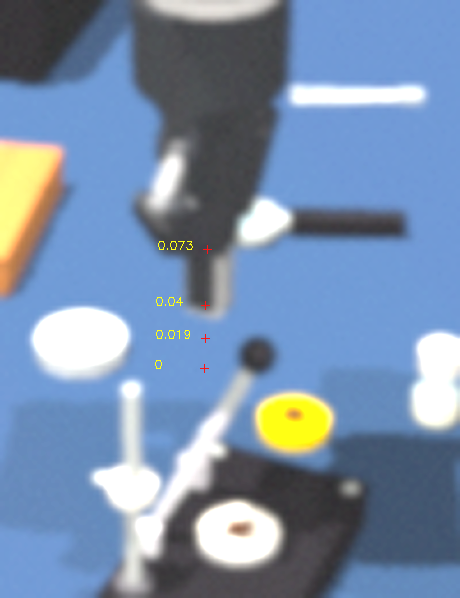

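>>> jog_arm(commands=[[[0.38,0,0,0,0,0],[0,0,-0.3,0,0,0],[0,0,-0.3,0,0,0],[0,0,-0.3,0,0,0],[0,0,0,0,0,0]]])

```text
clock: 4.4
tool_pos: [0.5546, 0.192, 0.1062]
tool_rot: [[0.982, -0.187, -0.004], [-0.187, -0.982, -0.001], [-0.004, 0.001, -1.0]]
ft_force: [-0.2, -0.5, 0.8]
gripper_width: -0.0002
grip_force: 0.0
```

Run:
```python
from h import *
t=read_state()["tool_pos"];print(t,read_state()["ft_force"])
a=read_camera("side").astype(int);o=np.load("pics/side0.npy").astype(int)
d=np.abs(a-o).sum(2);m=a.sum(2)
for q in(0,.02,.04,.06):print(q,proj("side",t+[0,0,q]))
for r in range(165,225,2):print(r,''.join(('#' if m[r,c]<150 else '+') if d[r,c]>70 else '.' for c in range(225,285)))
```

```text
[0.55463515 0.19204932 0.10622347] [-0.19320089 -0.53573324  0.80432684]
0 [244.46113217 218.42175089]
0.02 [244.52961997 211.76985013]
0.04 [244.59971978 204.96138154]
0.06 [244.67148921 197.99075152]
165 ..........+#######################+.........................
167 ..........+#######################+.........................
169 .........++######################+..........................
171 .........+++..+++###############++..........................
173 .........+++++++###############+++..........................
175 ..........++++++###############++...........................
177 .........++++++###############+++...........................
179 ........+++++++###############++............................
181 .......++++++++##############+++............................
183 .....+++++++.+++++###########++.............................
185 ....+++++++++++++###########++..............................
187 ....++#++++################+................................
189 ......+###################+.................................
191 .......++###############++.......................
[... 351 characters left out ...]
.....+####++++....................................
205 .................++++.++....................................
207 ............................................................
209 ............................................................
211 ............................................................
213 ..............................++............................
215 .............................++.............................
217 ...........................+++..............................
219 .........................+++++..............................
221 ........................++++++..............+++++..+........
223 .......................++++++...............+++++++.........
```

>>> jog_arm(commands=[[[0,0,-0.4,0,0,0],[-0.2,0.04,0,0,0,0],[-0.2,0.04,0,0,0,0],[-0.1,0.02,0,0,0,0],[0,0,0,0,0,0]]])

```text
clock: 4.95
tool_pos: [0.5406, 0.1955, 0.0962]
tool_rot: [[0.982, -0.186, -0.0], [-0.186, -0.982, 0.0], [-0.0, 0.0, -1.0]]
ft_force: [0.5, -0.0, -0.7]
gripper_width: 0.0001
grip_force: 0.0
```

>>> jog_arm(commands=[[[-0.2,0.04,0,0,0,0],[-0.2,0.04,0,0,0,0],[0,0,0,0,0,0]]])

```text
clock: 5.25
tool_pos: [0.5281, 0.1978, 0.096]
tool_rot: [[0.982, -0.187, -0.001], [-0.187, -0.982, -0.0], [-0.001, 0.0, -1.0]]
ft_force: [0.6, -0.6, 0.5]
gripper_width: 0.0001
grip_force: 0.0
```

```bash
cat > v.py <<'E'
from h import *
t=read_state()["tool_pos"];print(t,read_state()["ft_force"])
p=[.5196,.1972,-.1894];c,s=np.cos(p[2]),np.sin(p[2])
print("block frame",(t[0]-p[0])*c+(t[1]-p[1])*s,-(t[0]-p[0])*s+(t[1]-p[1])*c)
a=read_camera("side").astype(int);o=np.load("pics/side0.npy").astype(int)
d=np.abs(a-o).sum(2);m=a.sum(2)
for th in np.arange(0,1.3,.15):print(round(th,2),proj("side",B(p,(.042-.124*np.cos(th),0,.039+.124*np.sin(th)))).round(1),end=' ')
print("tip",proj("side",t+[0,0,.041]))
for r in range(185,260,2):print(r,''.join('#' if m[r,c]<130 else 'o' if m[r,c]>420 else '+' if d[r,c]>70 else '.' for c in range(225,300)))
E
python3 v.py
```

```text
[0.5281052  0.19784734 0.09598081] [ 0.5562559  -0.59244125  0.51860921]
block frame 0.008231227897521327 0.0022370370642979514
0.0 [287.7 252.2] 0.15 [287.6 246.3] 0.3 [286.5 240. ] 0.45 [284.4 233.6] 0.6 [281.1 227.2] 0.75 [276.9 221.1] 0.9 [271.8 215.3] 1.05 [266.  210.1] 1.2 [259.5 205.6] tip [254.6900113  211.01728414]
185 ...................+ooooo++#############++.................................
187 ...................+oooo+++#############+..................................
189 ..................+oooo+++++###########++..................................
191 ...............++++++++++++++##########+...................................
193 ...............++++++++++++##########+.....................................
195 ................+++++++#############++.....................................
197 oo................+################++......................................
199 oooooo.............++#############+........................................
201 oooooooo..............++++#####++++........................................
203 oooooooo.................++####+.++++.............
[... 1565 characters left out ...]
..#####.ooooooooooooooooo+.###################++++++++++++++
245 .........oooooo..####..ooooooo...++ooooo++##################+++++++++++++++
247 ..........oooo..######..oooooooooooooooo+.#################++++++++++++++++
249 ..........oooo..######..ooooooooooooooo...###############.+++++++++++++++++
251 ................#######....ooooooooo....################+++++++++++++++++++
253 .............############............##################.+++++++++++++++++++
255 ..............########################################.++++++++++++++++++++
257 ..............######################################.................+++++.
259 ..###........######################################........................
```

The picture settles it: the real finger tip is about 41 mm above the reported TCP (tip z ≈ reported + 0.041), and the lever has started to move. I'll keep pushing along the arc.

>>> jog_arm(commands=[[[-0.39,0.07,0,0,0,0],[-0.39,0.07,0,0,0,0],[-0.39,0.07,-0.1,0,0,0],[-0.4,0.07,-0.4,0,0,0],[-0.4,0.07,-0.4,0,0,0]]])

```text
clock: 5.8
tool_pos: [0.4688, 0.2084, 0.0689]
tool_rot: [[0.982, -0.187, 0.0], [-0.187, -0.982, 0.0], [0.0, -0.0, -1.0]]
ft_force: [0.8, -0.2, -0.5]
gripper_width: -0.0
grip_force: 0.2
```

>>> jog_arm(commands=[[[-0.3,0.05,-0.5,0,0,0],[-0.3,0.05,-0.5,0,0,0],[0,0,0,0,0,0]]])

```text
clock: 6.1
tool_pos: [0.4474, 0.2109, 0.0374]
tool_rot: [[0.983, -0.186, -0.008], [-0.186, -0.983, -0.001], [-0.007, 0.003, -1.0]]
ft_force: [-0.4, -0.1, -0.1]
gripper_width: 0.0002
grip_force: 0.0
```

```bash
python3 v.py
```

```text
[0.44743272 0.21086529 0.03736681] [-0.3754678  -0.08928899 -0.12731855]
block frame -0.07344950091184968 -0.00016599344842818144
0.0 [287.7 252.2] 0.15 [287.6 246.3] 0.3 [286.5 240. ] 0.45 [284.4 233.6] 0.6 [281.1 227.2] 0.75 [276.9 221.1] 0.9 [271.8 215.3] 1.05 [266.  210.1] 1.2 [259.5 205.6] tip [285.46955276 238.74562847]
185 ................................................++######++++++++++++++++++#
187 ................................................++#########################
189 ................................................+##########################
191 ................................................+##########################
193 ................................................+##########################
195 ................................................++#########################
197 oo...............................................+++#######################
199 oooooo.............................................+++#####################
201 oooooooo.............................................++#####+#############+
203 oooooooo...........................++...........
[... 1567 characters left out ...]
ooooooooooooooooooooooooooooooooooooooooooo+.#####++........
245 .........oooooooooooooooooooooooooooooooooooo+++..++++++++.######++.......+
247 ..........oooo..+++++++ooooooooooooooooooooo+.#############++++++......++++
249 ..........oooo..######...ooooooooooooooo++++.############.........+++++++++
251 ...............########.....oooooooo.....###############.........++++++++++
253 .............#############...........##################.........+++++++++++
255 .............########################################..........++++++++++++
257 ..............#######################################..........++++++++++++
259 ..###........######################################.+++++++++++++++++++++++
```

>>> jog_arm(commands=[[[-0.15,0.03,-0.4,0,0,0],[-0.1,0.02,-0.35,0,0,0],[0,0,-0.15,0,0,0],[0,0,-0.1,0,0,0],[0,0,0,0,0,0]]])

```text
clock: 6.65
tool_pos: [0.4444, 0.2126, 0.0092]
tool_rot: [[0.982, -0.187, -0.001], [-0.187, -0.982, -0.0], [-0.001, 0.0, -1.0]]
ft_force: [-1.4, 0.1, 4.7]
gripper_width: 0.0
grip_force: 2.1
```

```bash
python3 v.py | (head -4; tail -19)
```

```text
[0.44437446 0.21261873 0.00920488] [-1.35769747  0.1481647   4.72536788]
block frame -0.07678319053402395 0.0009803113237774625
0.0 [287.7 252.2] 0.15 [287.6 246.3] 0.3 [286.5 240. ] 0.45 [284.4 233.6] 0.6 [281.1 227.2] 0.75 [276.9 221.1] 0.9 [271.8 215.3] 1.05 [266.  210.1] 1.2 [259.5 205.6] tip [285.83078606 248.38254906]
185 ....................................................+++++++++++++++++++++++
```

>>> jog_arm(commands=[[[0,0,-0.1,0,0,0],[0,0,-0.1,0,0,0],[0,0,0,0,0,0],[0,0,0,0,0,0]]])

```text
clock: 7.1
tool_pos: [0.4445, 0.2128, 0.0073]
tool_rot: [[0.982, -0.187, 0.002], [-0.187, -0.982, 0.0], [0.001, -0.001, -1.0]]
ft_force: [-6.2, -1.7, 40.9]
gripper_width: -0.0003
grip_force: 20.2
```

```bash
python3 v.py >o.txt; head -4 o.txt; tail -19 o.txt
```

```text
[0.44451612 0.21275574 0.0073293 ] [-6.15131586 -1.74688988 40.90248999]
block frame -0.07666985767488209 0.0011415461665338685
0.0 [287.7 252.2] 0.15 [287.6 246.3] 0.3 [286.5 240. ] 0.45 [284.4 233.6] 0.6 [281.1 227.2] 0.75 [276.9 221.1] 0.9 [271.8 215.3] 1.05 [266.  210.1] 1.2 [259.5 205.6] tip [285.71407327 248.9972597 ]
185 ...................................................++++++++++++++++++++++++
223 ........o..............++++++.........oooooooooooo....++++++.++#########+..
225 ........o.............++++++............................+ooo++#########++..
227 ........o............++++++o...........................+ooo+.+#########+...
229 ........o.........ooooooo.....######..................+oooo++#########++...
231 .....oooooo........oooooo..################..........+oooo++++#######+.....
233 oooooooooooooo....ooooooo++++.###################...++ooo++.++++####+......
235 ..ooooooooooooo.+oooooooooooooo++++..##############....+++...++#####++.....
237 ...ooooooooooo..oooo+++++ooooooooooooo++++..#########.++++.########++......
239 .....oooooooo.oooo+..###....+ooooooooooooooo+++++.###############++........
241 .............oooo+.####..ooooooooooooooooooooooooo++############++........+
243 .........ooooooooo++++.ooooooooooooooooo.+++oooooo++###.++.###++.+.........
245 .........ooooooooooooooooooooo....ooooooo.++ooooo++####.++.###++++........+
247 ..........oooo.++oooooooooooooooooooooooo+oooooooo++++++++.###++++......+++
249 ..........oooo.....+++++oooooooooooooooo+ooooooooooooooo++.+##+++....++++++
251 ................#######.....ooooooooooooooooo+++++++oooooo+++++++++++++++++
253 .............#############........+++ooooooo++#######..+...+###+###++++++++
255 .............########################..+++++.########......+#######++++++++
257 ..............#######################################........+++#++++++++++
259 ..###........######################################.+++++.....+++++++++++++
```

The lever is at its end stop: 41 N, and the contact height matches the ball top for a shut lever. Next I'll lift and go to the loupe.

>>> jog_arm(commands=[[[0,0,0.5,0,0,0],[0,0,0.9,0,0,0],[0,0,0.9,0,0,0],[0,-0.5,0.6,0,0,0.6],[0.2,-0.86,0.4,0,0,0.6]]], fingers=0)

```text
clock: 7.65
tool_pos: [0.4511, 0.1725, 0.1036]
tool_rot: [[0.996, -0.087, 0.003], [-0.087, -0.996, 0.001], [0.003, -0.001, -1.0]]
ft_force: [0.5, -0.4, -0.8]
gripper_width: 0.0429
grip_force: 0.0
```

>>> jog_arm(commands=[[[0.2,-0.86,0,0,0,0.6],[0.2,-0.86,0,0,0,0.6],[0.2,-0.86,0,0,0,0.6],[0.2,-0.86,0,0,0,0.6],[0.2,-0.86,0,0,0,0.6]]])

```text
clock: 8.15
tool_pos: [0.4813, 0.0416, 0.1022]
tool_rot: [[0.989, 0.149, 0.001], [0.149, -0.989, -0.0], [0.001, 0.0, -1.0]]
ft_force: [0.6, 0.1, 0.4]
gripper_width: 0.0426
grip_force: 0.0
```

>>> jog_arm(commands=[[[0.2,-0.86,0,0,0,0.6],[0.2,-0.86,0,0,0,0],[0.2,-0.86,0,0,0,0],[0.2,-0.86,0,0,0,0],[0.2,-0.86,0,0,0,0]]])

```text
clock: 8.65
tool_pos: [0.5111, -0.0875, 0.1021]
tool_rot: [[0.981, 0.194, 0.001], [0.194, -0.981, -0.0], [0.001, 0.0, -1.0]]
ft_force: [0.2, 0.5, -0.0]
gripper_width: 0.0425
grip_force: 0.0
```

Run:
```python
from h import *
np.set_printoptions(precision=4,suppress=True)
s=read_state();print(s["tool_pos"],s["tool_rot"],s["gripper_width"])
# lever check, from the top and side views
a=read_camera("side").astype(int);m=a.sum(2)
for r in range(225,262,2):print(r,''.join('#' if m[r,c]<130 else 'o' if m[r,c]>420 else '.' for c in range(225,300)))
# loupe refine in top original
o=np.load("pics/top0.npy").astype(int)
sub=o[150:220,315:355];bl=np.median(sub.reshape(-1,3),0)
h=(sub.sum(2)<190)
for r in range(28,68,2):
    c=np.where(h[r])[0]; print(r+150,c.mean()+315 if len(c) else None,len(c),end=' | ')
print(proj("side",[.6015,-.1889,.009]),proj("side",[.4796,-.2134,.009]))
```

```text
[ 0.5111 -0.0875  0.1021] [[ 0.9809  0.1944  0.0007]
 [ 0.1944 -0.9809 -0.0003]
 [ 0.0007  0.0004 -1.    ]] 0.04250750823047042
225 ........o..................................................................
227 ........o.................oo...............................................
229 ........o.........ooooooo.....####.........................................
231 .....oooooo........oooooo...#############..................................
233 oooooooooooooo....oooooooo.....##################..........................
235 ..ooooooooooooo...oooooooooooooo......##############...ooo.................
237 ...ooooooooooo..oooo.....oooooooooooooo......########......................
239 .....oooooooo.oooo...####...oooooooooooooooooo......#######................
241 .............oooo..###...oooooooooooooooooooooooooo..######................
243 .........oooooooooo....oooooooooooooooooo...ooooooo..######................
245 .........ooooooooooooooooooooo...oooooooo..oooooo...######.................
247 ..........oooo...oooooooooooooooooooooooo.oooooooooo.......................
249 ........
[... 174 characters left out ...]
###............ooooooo..#######.......#####..........
255 ..............#######################........########........###...........
257 ..............######################################.......................
259 ..###........######################################........................
261 ..###############################################..........................
178 None 0 | 180 None 0 | 182 None 0 | 184 None 0 | 186 335.0 2 | 188 335.0 4 | 190 336.0 4 | 192 336.0 2 | 194 336.6 5 | 196 337.0 4 | 198 337.6 5 | 200 338.0 5 | 202 338.3333333333333 3 | 204 338.5 6 | 206 339.0 5 | 208 339.6 5 | 210 339.0 5 | 212 340.0 5 | 214 341.0 2 | 216 None 0 | [257.7807 177.2058] [293.1791 178.3417]
```

>>> jog_arm(commands=[[[0.23,-0.9,0,0,0,0],[0.23,-0.9,0,0,0,0],[0.23,-0.9,-0.4,0,0,0],[0.2,-0.9,-0.8,0,0,0],[0,-0.21,-0.8,0,0,0]]])

```text
clock: 9.2
tool_pos: [0.54, -0.2046, 0.0421]
tool_rot: [[0.981, 0.192, 0.005], [0.192, -0.981, -0.004], [0.004, 0.005, -1.0]]
ft_force: [0.8, -0.3, 0.9]
gripper_width: 0.0427
grip_force: 0.0
```

>>> jog_arm(commands=[[[0,0,-0.8,0,0,0],[0,0,-0.6,0,0,0],[0,0,-0.4,0,0,0],[0,0,0,0,0,0]]])

```text
clock: 9.6
tool_pos: [0.5364, -0.1999, -0.0136]
tool_rot: [[0.981, 0.195, -0.003], [0.195, -0.981, 0.002], [-0.002, -0.002, -1.0]]
ft_force: [0.8, 0.1, -0.7]
gripper_width: 0.0431
grip_force: 0.0
```

Run:
```python
from h import *
np.set_printoptions(precision=4,suppress=True)
s=read_state();t=s["tool_pos"];print(t,s["ft_force"],s["gripper_width"])
a=read_camera("side").astype(int);m=a.sum(2)
print(proj("side",t+[0,0,.0415]),proj("side",[t[0],t[1],0]))
for r in range(150,196):print(r,''.join('#' if m[r,c]<130 else 'o' if m[r,c]>420 else '.' for c in range(240,315)))
```

```text
[ 0.5364 -0.1999 -0.0136] [ 0.7675  0.1221 -0.6898] 0.04309510004997661
[276.8757 173.3611] [276.4434 180.3249]
150 .............................oooo..#.........oooooooooooo..................
151 ............................ooooo..#..........ooooooooooo..................
152 ..............................o....##......................................
153 ...................................#.......................................
154 ...........................................................................
155 ...........................................................................
156 ...........................................................................
157 ...........................................................................
158 ....................................#......................................
159 ....................................#......................................
160 ....................................##...#.................................
161 ....................................######.................................
162 ........................
[... 1991 characters left out ...]
............................................................
188 ...........................................................................
189 ...........................................................................
190 ...........................................................................
191 ...........................................................................
192 ...........................................................................
193 ...........................................................................
194 ...........................................................................
195 ...........................................................................
```

>>> jog_arm(commands=[[[0.03,0,-0.35,0,0,0],[0,0,-0.25,0,0,0],[0,0,-0.15,0,0,0],[0,0,0,0,0,0]]])

```text
clock: 10.05
tool_pos: [0.5378, -0.2001, -0.0352]
tool_rot: [[0.981, 0.195, -0.001], [0.195, -0.981, 0.001], [-0.001, -0.001, -1.0]]
ft_force: [-0.2, 0.2, -0.0]
gripper_width: 0.043
grip_force: 0.0
```

>>> jog_arm(commands=[[[0,0,0,0,0,0],[0,0,0,0,0,0],[0,0,0,0,0,0],[0,0,0,0,0,0],[0,0,0,0,0,0]]], fingers=1, squeeze=50)

```text
clock: 10.55
tool_pos: [0.5386, -0.2006, -0.0341]
tool_rot: [[0.981, 0.195, 0.001], [0.195, -0.981, -0.0], [0.001, 0.001, -1.0]]
ft_force: [0.2, 0.6, 3.5]
gripper_width: 0.0149
grip_force: 50.8
```

>>> jog_arm(commands=[[[0,0,0.3,0,0,0],[0,0,0.6,0,0,0],[0,0,0.9,0,0,0],[0,0,0.9,0,0,0],[0,0,0.9,0,0,0]]])

```text
clock: 11.05
tool_pos: [0.5378, -0.2002, 0.0745]
tool_rot: [[0.981, 0.195, -0.001], [0.195, -0.981, 0.0], [-0.001, -0.001, -1.0]]
ft_force: [-0.5, -1.0, -0.4]
gripper_width: 0.0146
grip_force: 50.4
```

>>> jog_arm(commands=[[[0,0.2,0.7,0,0,0],[-0.2,0.5,0.2,0,0,0],[-0.2,0.7,0,0,0,0],[-0.2,0.8,0,0,0,0],[-0.2,0.8,0,0,0,0]]])

```text
clock: 11.55
tool_pos: [0.5122, -0.1084, 0.0997]
tool_rot: [[0.981, 0.194, -0.002], [0.194, -0.981, 0.001], [-0.002, -0.002, -1.0]]
ft_force: [0.8, 0.5, -1.0]
gripper_width: 0.0149
grip_force: 50.4
```

>>> jog_arm(commands=[[[-0.2,0.8,0,0,0,0],[-0.2,0.8,0,0,0,0],[-0.2,0.8,0,0,0,0],[-0.2,0.8,0,0,0,0],[-0.2,0.8,0,0,0,0]]])

```text
clock: 12.05
tool_pos: [0.4819, 0.0114, 0.0997]
tool_rot: [[0.981, 0.195, -0.003], [0.195, -0.981, 0.001], [-0.003, -0.001, -1.0]]
ft_force: [-0.2, -0.2, -1.0]
gripper_width: 0.0149
grip_force: 50.4
```

>>> jog_arm(commands=[[[-0.2,0.8,0,0,0,0],[-0.2,0.8,0,0,0,0],[-0.2,0.7,0,0,0,0],[-0.2,0.5,0,0,0,0],[0,0,0,0,0,0]]])

```text
clock: 12.55
tool_pos: [0.4569, 0.0956, 0.0997]
tool_rot: [[0.98, 0.198, -0.004], [0.198, -0.98, 0.0], [-0.004, -0.001, -1.0]]
ft_force: [-0.5, -0.7, -0.3]
gripper_width: 0.0145
grip_force: 50.4
```

Run:
```python
from h import *
np.set_printoptions(precision=4,suppress=True)
s=read_state();t=s["tool_pos"];print(t,s["ft_force"],s["grip_force"])
L=t+[.0629,.0117,.0431]
print("lens",L,proj("side",L),proj("top",L))
a=read_camera("side").astype(int);m=a.sum(2)
for r in range(170,262,2):print(r,''.join('#' if m[r,c]<130 else 'o' if m[r,c]>420 else '.' for c in range(215,315)))
```

```text
[0.4569 0.0956 0.0997] [-0.487  -0.7111 -0.3303] 50.372448563575745
lens [0.5198 0.1073 0.1428] [265.5585 190.398 ] [227.0726 197.1333]
170 ........................................................................##..........................
172 ....................................................................................................
174 .........................................................................###.....................ooo
176 .........................................................................####.....#.............oooo
178 ..........................................................................#########.............oooo
180 ..........................................................................#########..............ooo
182 ..........................................................................###.####................oo
184 ............................................ooooooooooo....................####.....................
186 ........................................ooooooooooooooooooo.................##......................
188 ...............
[... 3165 characters left out ...]
.oooooooooooooooooooooooooooooooooo...................................
250 ..........................#####....oooooooooooooooooooooo..oooooooooo...............................
252 ........................##########........ooooooooooooo..###......ooo.....#.........................
254 .......................################...........oooo..#######.......#####.........................
256 ........................###########################..#########......................................
258 .......................######################################.......................................
260 ............####.......#####################################........................................
```

>>> jog_arm(commands=[[[0,0.5,0,0,0,0],[0,0.7,0,0,0,0],[0,0.7,0,0,0,0],[0,0.6,0,0,0,0],[0,0.4,0,0,0,0]]])

```text
clock: 13.1
tool_pos: [0.4603, 0.1808, 0.1001]
tool_rot: [[0.981, 0.195, -0.0], [0.195, -0.981, -0.0], [-0.0, 0.0, -1.0]]
ft_force: [0.1, -0.7, -0.7]
gripper_width: 0.015
grip_force: 50.4
```

>>> jog_arm(commands=[[[0,0.1,-0.3,0,0,0],[0,0,-0.5,0,0,0],[0,0,-0.4,0,0,0],[0,0,-0.3,0,0,0],[0,0,0,0,0,0]]])

```text
clock: 13.6
tool_pos: [0.4591, 0.1828, 0.0538]
tool_rot: [[0.981, 0.194, -0.004], [0.194, -0.981, -0.001], [-0.004, -0.0, -1.0]]
ft_force: [-0.4, 0.8, -1.6]
gripper_width: 0.0145
grip_force: 50.4
```

>>> jog_arm(commands=[[[0,0,0,0,0,0],[0,0,0,0,0,0],[0,0,0,0,0,0],[0,0,0,0,0,0]]])

```text
clock: 14.0
tool_pos: [0.4606, 0.1836, 0.0559]
tool_rot: [[0.981, 0.195, 0.001], [0.195, -0.981, 0.0], [0.001, 0.0, -1.0]]
ft_force: [-0.4, -1.1, -1.7]
gripper_width: 0.0145
grip_force: 50.4
```

Run:
```python
from h import *
import cv2
np.set_printoptions(precision=4,suppress=True)
s=read_state();t=s["tool_pos"];print(t,s["ft_force"],s["grip_force"])
L=t+[.0629,.0117,.0431]
ps,pt=proj("side",L),proj("top",L);print("lens",L,ps,pt)
k=8
b=read_camera("side")[190:270,210:310,::-1];b=cv2.resize(b,None,fx=4,fy=4,interpolation=2)
a=read_camera("top")[160:230,160:240,::-1];a=cv2.resize(a,None,fx=5,fy=5,interpolation=2)
cv2.drawMarker(b,tuple(int(v) for v in (ps-[210,190])*4),(0,0,255),0,10)
cv2.drawMarker(a,tuple(int(v) for v in (pt-[160,160])*5),(0,0,255),0,10)
c=proj("side",[.5651,.2513,.0965]);cv2.drawMarker(b,tuple(int(v) for v in (c-[210,190])*4),(0,255,0),0,10)
b=cv2.copyMakeBorder(b,0,350-b.shape[0],0,0,0)
cv2.imwrite("pics/e.png",np.hstack([a,b[:,:400]]))
```

```text
[0.4606 0.1836 0.0559] [-0.3632 -1.0928 -1.6637] 50.3709876537323
lens [0.5235 0.1953 0.099 ] [256.3939 223.4422] [196.1691 195.4598]
```

View pics/e.png

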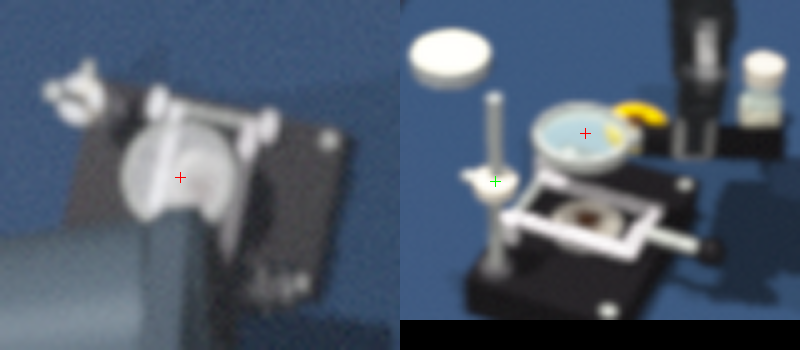

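The lens is centred as predicted: top view (180,177), side view about (587,135) against (585,133) predicted. The lever is shut and the collar undisturbed. I'll trim a few millimetres and hand in.

>>> jog_arm(commands=[[[-0.12,0.06,-0.08,0,0,0],[0,0,0,0,0,0],[0,0,0,0,0,0],[0,0,0,0,0,0],[0,0,0,0,0,0]]])

```text
clock: 14.6
tool_pos: [0.4568, 0.1854, 0.053]
tool_rot: [[0.981, 0.195, 0.0], [0.195, -0.981, 0.0], [0.0, -0.0, -1.0]]
ft_force: [0.5, -0.3, -0.2]
gripper_width: 0.0147
grip_force: 50.4
```

>>> jog_arm(commands=[[[0,0,0,0,0,0],[0,0,0,0,0,0],[0,0,0,0,0,0],[0,0,0,0,0,0],[0,0,0,0,0,0]]])

```text
clock: 15.1
tool_pos: [0.4566, 0.1853, 0.053]
tool_rot: [[0.981, 0.195, -0.0], [0.195, -0.981, -0.0], [-0.0, 0.0, -1.0]]
ft_force: [-0.2, -0.2, -0.4]
gripper_width: 0.0144
grip_force: 50.4
```

```bash
python3 -c "
from plant import *
s=read_state();print(s['tool_pos']+[.0629,.0117,.0431],s['grip_force'])
print(sign_off())"
```

```text
[0.51952318 0.19704069 0.0961053 ] 50.37123620510101
the job is handed in; nothing more can be done
None
```

I clamped the lever fully shut and handed the job in at about 15 s, with the loupe held level, centred over the specimen and at collar height by my own measurements; `sign_off()` gave no verdict.

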